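# Release a purifier cassette from its dock

### The arm

A 7-joint arm with a two-finger parallel gripper is mounted at the origin on a cart in front of the work surface, level with it; the furniture and walls round the work are solid. World frame = base frame: x ahead of the robot, y to its left, z up, the work surface at z = 0. Lengths are in m, angles in rad, forces in N, time in s.
With the tool pointing down it reaches from about 0.4 to 0.875 m from the base axis. Payload 19.3 kg.
Tool frame: the origin (TCP) lies midway between the tips of the shut fingers; the grasp point (between the pads) lies 19 mm behind it (bot.pinch_z is the distance from the TCP to the grasp point, in m); z points along the fingers, y is the line along which they close (so a half turn about z gives the same grasp; the last joint's range is limited). The gripper opens to 85 mm and grips with 20 to 120 N. Pads are 22 mm wide; open, the fingers measure 114 mm over their backs; the gripper's body (76 mm by 85 mm) begins 54 mm behind the grasp point. The pads swing forward as they close: fully open they stand 13 mm farther back than shut.
Start: joints at [-1.402, 0.521, -0.036, 1.599, 0.021, 1.021, -0.113], TCP at [0.148, 0.607, 0.231] pointing down, gripper open.
Joint ranges: [-2.91, 2.91], [-0.3, 2.13], [-1.5, 1.42], [0.17, 2.43], [-1.26, 4.41], [0.16, 1.93], [-2.52, 2.52]. Speed limits (rad/s): [1.89, 1.89, 2.39, 2.39, 3.01, 3.01, 3.01].

### API

Orientations are given as [roll, pitch, yaw] about the fixed x, y, z axes, in that order (R = Rz(yaw) Ry(pitch) Rx(roll)).
In Python, from workcell import observe, viewer, bot gives the robot as it stands. The module is installed in compiled form; this text tells all that it offers.
- The arm moves only by the tool play_rows, never from a script. Its argument "motion" is a list of rows, each a list of 7 numbers: the shift along the tool's x, y, z in cm, then the turn, a rotation vector about the tool's x, y, z in rad, then the opening, from -1 (shut) to 1 (fully open), so that 0 is half open. A call has exactly 5 rows; each row is the pose to reach, as a shift and turn from the pose commanded when the call began, along the tool's axes at that moment; what a row does not reach only later rows make up. A row lasts 1/10 s, in which the tool goes at most 50 mm and 8.59 degrees, less where a joint would pass 70% of its speed; a pose out of reach is approached as far as the arm can. A call with a gripper value outside its range is refused whole. The fingers move at their own pace and stop on an object; "squeeze" is the grip in N (left out, the last holds). Time passes only in rows, so rows that repeat a pose let the fingers close, or fill a call up. It gives the time, the measured TCP pose, the force, the opening and the grip force at its end, in the units of the state.
- observe(): the state, without advancing time (a new reading comes with each control period).
- viewer.grab_frame(name): name is "scene" or "top"; returns (picture, depth): 480x640x3 uint8, red, green, blue; 480x640 float32, m along the optical axis (not along the pixel's ray), 0 where there is no reading.
- viewer.camera_info(name): a dict with "fx", "fy", "cx", "cy" (pixels), "R" (3x3) and "t" (3): a world point X has camera coordinates R X + t. Camera axes: x right, y down, z forward; pixel columns grow to the right and rows downward; lengths in m; the calibration is good to about 2 mm. A picture is of the moment at which its call begins. camera_info takes no time and is no camera call.
- bot.job_done(): hands the job in; it is judged then, once.
The state is a dict: "clock": time; "qpos": joint angles; "qd": joint speeds; "joint_efforts": joint torques, N m; "position": TCP position; "tool_rot": TCP orientation; "force": force on the tool from outside, world axes, zero at the start; "moment": the same for the moment, N m; "grip_width": finger opening in m; "finger_force": force on a finger pad.
Only numpy, scipy, OpenCV 4.12 (cv2) and the standard library are available. Lean on these libraries where they do the work, as an engineer would, in place of code of your own. Each camera call takes 0.05 s, during which the arm holds its last target. There are 200 camera calls.

### The job

Slide the thin metal guard plate straight up out of its slots beside the white purifier cassette and stand it, released, down in the slot of the empty parking rack. Then pinch the cassette's two side catches together, lift the cassette out of its dock by them, and finish while still holding it upright and still, at least 6 cm higher than it sat. Take care not to shift the other things on the bench.

Things in the scene. Friction and masses are not known exactly. Their poses are not given: they have to be found in the camera images.
- dock: fixed grey block 96 (x) x 98 (y) x 34 mm high, two brass nipples at -x; origin on the underside below the cassette's middle, z up; reaches y -46 to +52. Cassette pocket: floor 6 mm up, 1.5 mm play. Two slotted posts (x +-32 to +-46, y 31 to 49, tops at z 74) hold the guard plate at y = +40, in 6.5 mm slots, 8 mm outside the left catch: no finger fits between. Left or right of the rack, yaw up to 0.35
- guard_plate: aluminium plate 76 (x) x 4 (y) x 100 (z) mm, 80 g, loose; origin at the middle of its lower edge, z up. It starts upright in the dock's slots, lower edge on the block's top (dock z 34), its top edge 46 mm above the cassette's top. It must rise 40 mm to leave the slots; pinch it across its thickness at the top edge
- rack: fixed dark steel rack, 104 (x) x 54 (y) x 44 mm high; origin at the centre of its underside, z up. One empty slot along its x axis through the centre: 88 mm long, floor 8 mm above the underside, 6.5 mm wide, mouth flared to 30 mm over the top 14 mm. The plate's lower edge goes in lengthwise down to the floor
- cassette: white loose cassette, about 0.19 kg: body 40 (x) x 29 (y) x 82 (z) mm on a foot 52 wide in y, 8 high; origin at the centre of its underside, axes as the dock's at the start. Grey catches with ribbed pads on its +y and -y sides; their hooks lie under lips of the dock and stop it lifting (after 2 mm) until both are pressed in
- catch_left (a joint): the catch on the cassette's +y side: 0 = sprung out (hooked), 0.006 m = pressed fully in against its stop; slides inward (-y); free of the lip beyond about 0.0035; 2 N to start, 5.5 N fully in
- catch_right (a joint): the same on the -y side, slides toward +y
- catch_left_pad (a point): centre of the outer face of the left catch's pad, 54 mm above the cassette's underside; pad 24 (x) x 40 (z) mm, reached by a finger from straight above. The two pads are 60 mm apart over their faces when out, 48 mm when both are pressed in; the cassette is gripped and lifted by them, against their stops
- catch_right_pad (a point): the same for the right catch (-y side)
- septa_jar: brown screw-top jar with white cap, 45 x 45 x 55 mm; bystander, to be left alone; origin at the centre of its underside
- tape_roll: white roll of thread tape lying flat, 52 across, 16 high mm; bystander, to be left alone; origin at the centre of its underside
- tee_fitting: small brass tee, 37 x 38 x 13 mm; bystander, to be left alone; origin at the centre of its underside
- leak_bottle: small dropper bottle with pointed cap, 32 across, 98 high mm; bystander, to be left alone; origin at the centre of its underside
There are look-alikes about, which are no part of the job. What is shaped like the cassette but blue or green is not meant.

How it is judged:
By the outcome, as a careful person would: the job done as asked, in the order asked, and still so for the second after the job is handed in, while the arm keeps its last pose, push and grip.
It also fails if it takes over 59 s, if anything falls off the work surface, if the arm or the gripper's body presses on something with over 40 N, if the wrist force passes 120 N, or if a joint passes its speed limit or range.

## Working session

There is one attempt and no reset: what is moved stays moved. The work goes in short steps, Python scripts to look and compute and a tool call to move; the robot and the scene stay as the last step left them, time stands still between calls to the robot, and variables do not carry over. Pictures are saved under pics/ and viewed, at most 10 in all, crops included, and the job is handed in when it is done.

Besides the shell and the picture viewer there is one more tool, called after "Call:" by a JSON object that holds its "api" and its "payload", one argument or row to a line. play_rows: Moves the arm, as the interface text tells. Its arguments: {"type":"object","properties":{"motion":{"type":"array"},"squeeze":{"type":"number"}},"required":["motion"]}

```bash
mkdir -p pics; cat > h.py <<'E'
import numpy as np, cv2, pickle
from workcell import observe, viewer, bot
def grab(n,tag):
    p,d=viewer.grab_frame(n); cv2.imwrite(f'pics/{tag}.png',p[:,:,::-1]); np.savez(f'{tag}.npz',p=p,d=d); return p,d
def cloud(n,d):
    c=viewer.camera_info(n); R=np.array(c['R']);t=np.array(c['t'])
    v,u=np.mgrid[0:480,0:640]
    P=np.stack([(u-c['cx'])/c['fx']*d,(v-c['cy'])/c['fy']*d,d],-1)
    W=(P-t)@R; W[d==0]=np.nan; return W
E
python3 - <<'E'
from h import *
for n in('scene','top'):
    p,d=grab(n,n+'0'); c=viewer.camera_info(n); print(n,c['fx'],-np.array(c['R']).T@np.array(c['t']),np.round(c['R'],2).tolist())
s=observe(); print({k:np.round(v,3).tolist() for k,v in s.items()}, bot.pinch_z)
E
```

```text
scene 587.5823893961123 [1.30221768 0.30756581 0.96152197] [[-0.27, 0.96, 0.01], [0.74, 0.22, -0.64], [-0.62, -0.17, -0.77]]
top 601.0863206076743 [0.45854565 0.10329921 0.99679752] [[0.01, -1.0, 0.0], [-0.99, -0.01, -0.1], [0.1, -0.0, -1.0]]
{'clock': 0.1, 'qpos': [-1.402, 0.522, -0.036, 1.6, 0.021, 1.021, -0.113], 'qd': [-0.001, -0.001, -0.0, -0.003, 0.001, -0.002, 0.0], 'joint_efforts': [0.004, -92.85, 1.984, -37.053, 0.018, 0.005, -0.0], 'position': [0.148, 0.607, 0.231], 'tool_rot': [-3.141, 0.0, 2.903], 'force': [-0.078, 0.554, 0.28], 'moment': [-0.038, -0.074, 0.024], 'finger_force': 0.0, 'grip_width': 0.085} 0.0187
```

View pics/scene0.png

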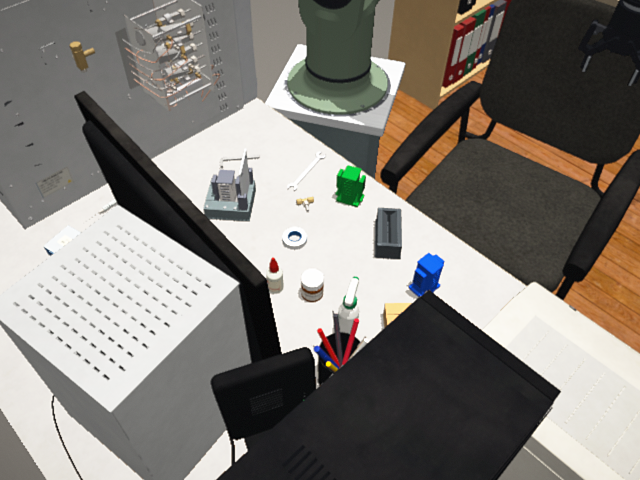

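View pics/top0.png

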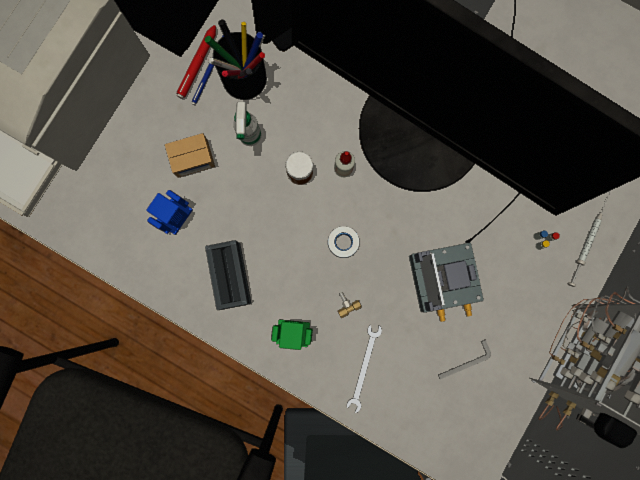

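The scene shows the dock at the top view's (447,278), nipples down (-x toward the robot) and the guard plate on its left at about (434,278). The rack is at (228,275). Next I'll measure them.

```bash
python3 - <<'E'
from h import *
p=np.load('top0.npz')['p'];d=np.load('top0.npz')['d'];W=cloud('top',d)
np.set_printoptions(precision=4,suppress=True)
def box(m,name):
    q=W[m]; r=cv2.minAreaRect((q[:,:2]*1000).astype(np.float32)); print(name,m.sum(),'c',np.array(r[0]),'size',np.array(r[1]),'ang',round(r[2],1),'z',np.nanpercentile(q[:,2],[5,50,95]))
x,y,z=W[...,0],W[...,1],W[...,2]
v,u=np.mgrid[0:480,0:640]
dk=(u>395)&(u<495)&(v>230)&(v<325)
print('table z',np.nanmedian(z[300:330,150:190]))
for lo,hi,n in((.122,.145,'plate top'),(.08,.097,'cass top'),(.068,.079,'posts'),(.027,.037,'block')):
    m=dk&(z>lo)&(z<hi); box(m,n)
rk=(u>195)&(u<260)&(v>230)&(v<320)
box(rk&(z>.038)&(z<.05),'rack rim'); box(rk&(z>.015)&(z<.05),'rack')
for n,(a,b,c,e) in dict(bottle=(325,365,140,185),jar=(280,320,145,190),tape=(320,365,220,265),tee=(330,365,285,325),green=(265,320,310,355)).items():
    m=(u>a)&(u<b)&(v>c)&(v<e)&(z>.008); box(m,n)
# monitor points: low edge
m=(z>.1)&(v<230)&(u>380)&(x<.8); 
for lo in np.arange(.1,.6,.1):
    k=m&(z>lo)&(z<lo+.1)
    if k.sum(): print('mon z',lo,k.sum(),'minx',np.nanmin(x[k]),y[k][np.nanargmin(x[k])], 'range y',np.nanmin(y[k]),np.nanmax(y[k]))
E
python3 - <<'E'
import cv2
i=cv2.imread('pics/top0.png')[225:330,390:500]; cv2.imwrite('pics/c1.png',cv2.resize(i,None,fx=5,fy=5,interpolation=cv2.INTER_CUBIC))
E
```

```text
table z -0.0009455601146320242
plate top 237 c [495.3884 -74.7869] size [75.8437  5.2033] ang 11.2 z [0.1237 0.1335 0.1366]
cass top 795 c [ 502.9781 -107.7889] size [73.6388 72.428 ] ang 12.0 z [0.0807 0.0882 0.092 ]
posts 290 c [ 501.544  -104.9097] size [91.6777 79.8869] ang 11.3 z [0.0697 0.0745 0.0784]
block 1656 c [ 501.426  -112.0431] size [99.4797 99.3141] ang 11.5 z [0.0311 0.0343 0.0366]
rack rim 1427 c [503.5502 241.9168] size [103.9144  50.8135] ang 11.7 z [0.0389 0.0436 0.0468]
rack 2040 c [503.5562 241.7952] size [103.8807  50.9989] ang 11.6 z [0.0264 0.0422 0.0464]
bottle 427 c [697.9117  38.8474] size [31.9447 71.1223] ang 36.5 z [0.0142 0.0554 0.0948]
jar 720 c [679.0753 127.472 ] size [44.4023 42.3352] ang 0.5 z [0.0215 0.0549 0.0581]
tape 594 c [560.9105  54.4279] size [50.1916 50.4255] ang 45.2 z [0.0116 0.0147 0.0175]
tee 237 c [461.0371  49.4089] size [36.0094 38.4224] ang 28.7 z [0.0088 0.0118 0.0155]
green 947 c [411.35  135.586] size [61.8739 40.397 ] ang 84.9 z [0.0095 0.0809 0.0843]
mon z 0.1 7685 minx 0.6050483234491544 -0.2815064181825692 range y -0.28889538180107205 0.004555825387772085
mon z 0.2 10704 minx 0.6101894515369646 -0.2873918510264242 range y -0.2920169756329166 -0.00482532936899561
mon z 0.30000000000000004 9864 minx 0.6256187462562934 -0.27802233466027326 range y -0.2792427985196618 -0.016479055053493362
```

View pics/c1.png

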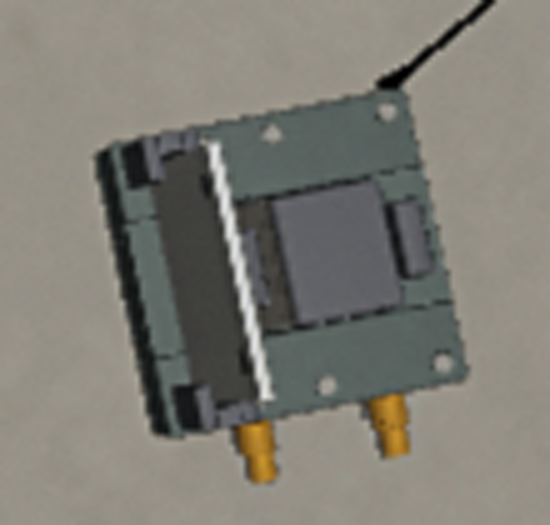

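The crop shows the plate's top edge running from (210,145) to (265,395), so its yaw is about +0.2. The cassette sits right of it, with catches on both sides. I'll cross-check with the scene camera and fit the yaws more exactly.

```bash
cat >> h.py <<'E'
from scipy.spatial.transform import Rotation as Ro
def rel(target,yaw,p=None,r=None):
    """shift (cm) and turn in tool axes to reach TCP target, tool down with given yaw (mod pi)"""
    s=observe(); R=Ro.from_euler('xyz',s['tool_rot']); 
    T=Ro.from_euler('xyz',[np.pi,0,yaw])
    cands=[(R.inv()*T).as_rotvec(),(R.inv()*T*Ro.from_rotvec([0,0,np.pi])).as_rotvec()]
    rv=min(cands,key=np.linalg.norm)
    sh=R.inv().apply(np.array(target)-s['position'])*100
    print('shift cm',np.round(sh,2),'turn',np.round(rv,3))
E
python3 - <<'E'
from h import *
np.set_printoptions(precision=4,suppress=True)
for n in('top','scene'):
    f=np.load(n+'0.npz');W=cloud(n,f['d']);x,y,z=W[...,0],W[...,1],W[...,2]
    def near(cx,cy,r): return np.hypot(x-cx,y-cy)<r
    for nm,c,r,lo,hi in(('plate',(.495,-.075),.055,.120,.145),('plate band',(.495,-.075),.055,.1,.12),('rim',(.5035,.242),.075,.037,.052),('cass',(.5035,-.115),.03,.08,.097),('slot low',(.5035,.242),.05,.003,.025)):
        q=W[near(*c,r)&(z>lo)&(z<hi)]
        if len(q)<20: print(n,nm,len(q)); continue
        a=(q[:,:2]*1000).astype(np.float32); b=cv2.minAreaRect(a); l=cv2.fitLine(a,cv2.DIST_HUBER,0,.01,.01).ravel()
        print(n,nm,len(q),'rect c',np.array(b[0]),np.array(b[1]),round(b[2],2),'line yaw',np.arctan(l[1]/l[0]),'at',l[2:],'z',np.nanpercentile(q[:,2],[5,50,98]))
rel((.45,.30,.231),np.pi+.2)
E
```

```text
top plate 249 rect c [495.3884 -74.7869] [75.8437  5.2033] 11.15 line yaw 0.2036299 at [489.8118 -75.1328] z [0.1222 0.1334 0.137 ]
top plate band 142 rect c [495.9131 -72.9775] [74.2064  1.8356] 11.28 line yaw 0.19971311 at [495.9921 -73.1326] z [0.1009 0.1101 0.1196]
top rim 1471 rect c [503.5537 241.8039] [103.9396  50.9297] 11.52 line yaw 0.2059627 at [503.579  243.6815] z [0.0384 0.0435 0.0474]
top cass 682 rect c [ 504.1394 -115.6947] [40.3518 56.5083] 11.39 line yaw -1.4414009 at [ 503.8898 -115.3438] z [0.0808 0.0882 0.0917]
top slot low 390 rect c [504.5646 240.9752] [86.3488 94.3721] 11.3 line yaw 0.5820868 at [509.6242 234.1114] z [0.0033 0.0089 0.0237]
scene plate 101 rect c [495.9348 -74.7927] [78.0709  5.3504] 10.89 line yaw 0.20224074 at [502.2351 -72.5934] z [0.1212 0.1319 0.1365]
scene plate band 68 rect c [496.501  -74.2302] [77.3054  4.1792] 11.04 line yaw 0.19459285 at [505.2063 -71.5221] z [0.1019 0.1105 0.1191]
scene rim 715 rect c [502.6642 241.8018] [110.6455  50.1705] 11.92 line yaw 0.20436448 at [507.5417 242.4703] z [0.0379 0.0429 0.0471]
scene cass 283 rect c [ 504.2482 -115.0162] [43.6398 56.2849] 15.43 line yaw -0.27754742 at [ 506.6819 -114.7768] z [0.0806 0.0875 0.0917]
scene slot low 173 rect c [505.4472 242.0916] [94.1712 94.187 ] 78.42 line yaw 0.148469 at [490.5196 238.6558] z [0.0034 0.0094 0.0237]
shift cm [-36.63 -22.68   0.  ] turn [-0.001 -0.    -0.439]
```

Call:
{"api": "play_rows", "payload": {
  "motion": [
    [-36.5,-22.5,0,0,0,-0.44,1],
    [-36.5,-22.5,0,0,0,-0.44,1],
    [-36.5,-22.5,0,0,0,-0.44,1],
    [-36.5,-22.5,0,0,0,-0.44,1],
    [-36.5,-22.5,0,0,0,-0.44,1]
  ]
}}

```text
clock: 0.6
position: [0.3248, 0.4276, 0.2312]
tool_rot: [-3.141, -0.0, -2.94]
force: [1.0, 1.7, 0.4]
grip_width: 0.0854
finger_force: 0.0
```

```bash
python3 -c "
from h import *
s=observe();print(s['clock'],s['position'],s['tool_rot'],s['qpos'])
rel((.4957,-.0748,.19),np.pi+.2)"
```

```text
0.6 [0.32475625 0.42760645 0.23119154] [-3.14145991e+00 -1.89174599e-04 -2.94022538e+00] [-0.95397538  0.38334628 -0.10191208  1.82933025  0.047367    0.93147954
  0.69534383]
shift cm [ -6.7  -52.64   4.12] turn [-0.    -0.     0.001]
```

Call:
{"api": "play_rows", "payload": {
  "motion": [
    [-6.7,-52.6,0,0,0,0,1],
    [-6.7,-52.6,0,0,0,0,1],
    [-6.7,-52.6,0,0,0,0,1],
    [-6.7,-52.6,0,0,0,0,1],
    [-6.7,-52.6,0,0,0,0,1]
  ]
}}

```text
clock: 1.1
position: [0.4043, 0.1907, 0.2313]
tool_rot: [3.142, 0.0, -2.94]
force: [1.8, 0.6, -0.6]
grip_width: 0.0855
finger_force: 0.0
```

```bash
python3 -c "
from h import *
rel((.4957,-.0748,.16),np.pi+.2)"
```

```text
shift cm [ -3.65 -27.85   7.13] turn [0.    0.    0.001]
```

Call:
{"api": "play_rows", "payload": {
  "motion": [
    [-3.6,-27.8,0,0,0,0,1],
    [-3.6,-27.8,0,0,0,0,1],
    [-3.6,-27.8,0,0,0,0,1],
    [-3.6,-27.8,0,0,0,0,1],
    [-3.6,-27.8,0,0,0,0,1]
  ]
}}

```text
clock: 1.6
position: [0.4853, -0.0458, 0.2314]
tool_rot: [-3.142, 0.0, -2.94]
force: [1.1, 1.4, -0.5]
grip_width: 0.0853
finger_force: 0.0
```

Call:
{"api": "play_rows", "payload": {
  "motion": [
    [0,-2.8,5,0,0,0,1],
    [0,-2.8,7,0,0,0,1],
    [0,-2.8,7,0,0,0,1],
    [0,-2.8,7,0,0,0,1],
    [0,-2.8,7,0,0,0,1]
  ]
}}

```text
clock: 2.1
position: [0.4914, -0.0705, 0.1627]
tool_rot: [-3.141, 0.002, -2.939]
force: [0.2, -0.6, -0.3]
grip_width: 0.0855
finger_force: 0.0
```

```bash
python3 - <<'E'
from h import *
rel((.4957,-.0748,.106),np.pi+.2)
p,d=grab('scene','s1')
i=p[120:240,180:300,::-1]; cv2.imwrite('pics/c2.png',cv2.resize(i,None,fx=5,fy=5,interpolation=cv2.INTER_CUBIC))
E
```

```text
shift cm [-0.33 -0.51  5.67] turn [-0.     0.002  0.002]
```

View pics/c2.png

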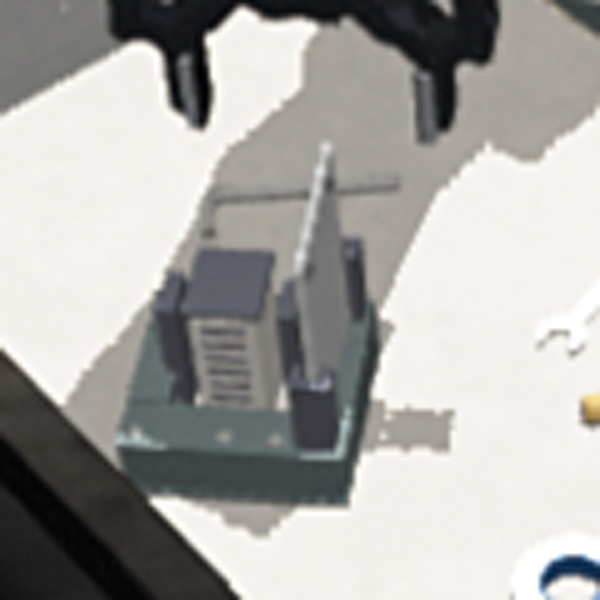

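The fingers at (190,100) and (435,110) straddle the plate's top edge at (325,150). I'll correct sideways and descend.

Call:
{"api": "play_rows", "payload": {
  "motion": [
    [-0.3,-0.4,1,0,0,0,1],
    [-0.3,-0.4,1.5,0,0,0,1],
    [-0.3,-0.4,1.5,0,0,0,1],
    [-0.3,-0.4,1.5,0,0,0,1],
    [-0.3,-0.4,1.5,0,0,0,1]
  ]
}}

```text
clock: 2.65
position: [0.4944, -0.0745, 0.1464]
tool_rot: [-3.142, 0.0, -2.94]
force: [0.4, -0.9, -0.2]
grip_width: 0.0854
finger_force: 0.0
```

```bash
python3 - <<'E'
from h import *
rel((.4957,-.0748,.106),np.pi+.2)
E
```

```text
shift cm [-0.12 -0.05  4.04] turn [-0.     0.     0.001]
```

Call:
{"api": "play_rows", "payload": {
  "motion": [
    [-0.1,0,2,0,0,0,1],
    [-0.1,0,4,0,0,0,1],
    [-0.1,0,4,0,0,0,1],
    [-0.1,0,4,0,0,0,1],
    [-0.1,0,4,0,0,0,1]
  ]
}}

```text
clock: 3.15
position: [0.4959, -0.0744, 0.1072]
tool_rot: [-3.141, 0.001, -2.941]
force: [0.6, 0.0, 0.6]
grip_width: 0.0852
finger_force: 0.0
```

Call:
{"api": "play_rows", "payload": {
  "motion": [
    [0,0,0,0,0,0,-0.5],
    [0,0,0,0,0,0,-0.8],
    [0,0,0,0,0,0,-1],
    [0,0,0,0,0,0,-1],
    [0,0,0,0,0,0,-1]
  ],
  "squeeze": 30
}}

```text
clock: 3.65
position: [0.4954, -0.0743, 0.1064]
tool_rot: [-3.142, 0.0, -2.94]
force: [-0.2, 0.4, -0.1]
grip_width: 0.0123
finger_force: 0.0
```

Call:
{"api": "play_rows", "payload": {
  "motion": [
    [0,0,0,0,0,0,-1],
    [0,0,0,0,0,0,-1],
    [0,0,0,0,0,0,-1],
    [0,0,0,0,0,0,-1],
    [0,0,0,0,0,0,-1]
  ]
}}

```text
clock: 4.15
position: [0.4955, -0.0744, 0.1064]
tool_rot: [-3.142, 0.0, -2.94]
force: [-1.7, -1.0, 5.3]
grip_width: 0.0038
finger_force: 31.5
```

Gripped at 3.8 mm with little side force. Lifting.

Call:
{"api": "play_rows", "payload": {
  "motion": [
    [0,0,-0.7,0,0,0,-1],
    [0,0,-1.4,0,0,0,-1],
    [0,0,-2.1,0,0,0,-1],
    [0,0,-2.8,0,0,0,-1],
    [0,0,-3.5,0,0,0,-1]
  ]
}}

```text
clock: 4.65
position: [0.4954, -0.0743, 0.1421]
tool_rot: [-3.142, 0.0, -2.94]
force: [0.3, 0.2, -1.0]
grip_width: 0.0033
finger_force: 30.7
```

Call:
{"api": "play_rows", "payload": {
  "motion": [
    [0,0,-0.8,0,0,0,-1],
    [0,0,-1.6,0,0,0,-1],
    [0,0,-2.4,0,0,0,-1],
    [0,0,-3,0,0,0,-1],
    [0,0,-3,0,0,0,-1]
  ]
}}

```text
clock: 5.15
position: [0.4958, -0.0743, 0.1721]
tool_rot: [-3.141, 0.001, -2.94]
force: [0.5, 0.2, -0.4]
grip_width: 0.0036
finger_force: 30.7
```

```bash
python3 - <<'E'
from h import *
np.set_printoptions(precision=4,suppress=True)
p,d=grab('scene','s2')
cv2.imwrite('pics/c3.png',cv2.resize(p[80:240,160:320,::-1],None,fx=3.7,fy=3.7,interpolation=cv2.INTER_CUBIC))
rel((.5035,.2418,.17),np.pi+.203)
E
```

```text
shift cm [-7.1  30.81  0.16] turn [-0.     0.001 -0.002]
```

View pics/c3.png

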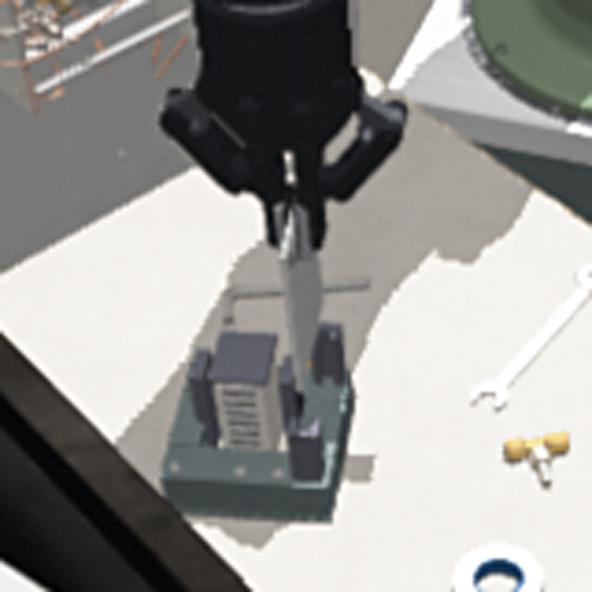

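The plate hangs straight in the fingers (290,250), clear of the posts. Carrying it to the rack.

Call:
{"api": "play_rows", "payload": {
  "motion": [
    [-0.7,3,0,0,0,0,-1],
    [-1.6,7,0,0,0,0,-1],
    [-2.5,11,0,0,0,0,-1],
    [-3.5,15,0,0,0,0,-1],
    [-4.4,19,0,0,0,0,-1]
  ],
  "squeeze": 40
}}

```text
clock: 5.7
position: [0.5003, 0.1223, 0.171]
tool_rot: [-3.141, -0.0, -2.94]
force: [1.3, 0.5, 0.2]
grip_width: 0.0032
finger_force: 42.4
```

Call:
{"api": "play_rows", "payload": {
  "motion": [
    [-0.9,4,0,0,0,0,-1],
    [-1.8,8,0,0,0,0,-1],
    [-2.5,11,0,0,0,0,-1],
    [-2.7,11.8,0,0,0,0,-1],
    [-2.7,11.8,0,0,0,0,-1]
  ]
}}

```text
clock: 6.2
position: [0.503, 0.2426, 0.1707]
tool_rot: [-3.141, -0.001, -2.939]
force: [0.5, -0.8, -1.6]
grip_width: 0.0034
finger_force: 42.4
```

```bash
python3 - <<'E'
from h import *
np.set_printoptions(precision=4,suppress=True)
rel((.5035,.2418,.17),np.pi+.203)
for n in('scene','top'):
    p,d=grab(n,n+'3');W=cloud(n,d);x,y,z=W[...,0],W[...,1],W[...,2]
    for lo,hi in((.095,.115),(.11,.15),(.038,.05)):
        m=(np.hypot(x-.5035,y-.2418)<.07)&(z>lo)&(z<hi)
        if m.sum()>20:
            q=(W[m][:,:2]*1000).astype(np.float32);b=cv2.minAreaRect(q);print(n,lo,m.sum(),b,'minz',W[m][:,2].min())
E
```

```text
shift cm [-0.03 -0.08  0.07] turn [-0.    -0.001  0.   ]
scene 0.095 40 ((505.00311279296875, 239.70108032226562), (73.50161743164062, 3.745663642883301), 14.656216621398926) minz 0.09790226488608154
scene 0.11 81 ((504.476318359375, 241.29017639160156), (74.94668579101562, 3.9730026721954346), 12.386709213256836) minz 0.11003629947187277
scene 0.038 652 ((503.09857177734375, 241.7813262939453), (107.51250457763672, 50.19119644165039), 11.984098434448242) minz 0.038023985574462967
top 0.038 161 ((511.54376220703125, 222.58096313476562), (96.48918151855469, 9.463118553161621), 11.738785743713379) minz 0.038804558921369
```

Call:
{"api": "play_rows", "payload": {
  "motion": [
    [0,-0.05,0,0,0,0,-1],
    [0,-0.07,2,0,0,0,-1],
    [0,-0.07,4,0,0,0,-1],
    [0,-0.07,6,0,0,0,-1],
    [0,-0.07,6.4,0,0,0,-1]
  ]
}}

```text
clock: 6.8
position: [0.5029, 0.2393, 0.1057]
tool_rot: [-3.14, -0.003, -2.942]
force: [1.0, -0.0, -0.8]
grip_width: 0.0035
finger_force: 42.4
```

Call:
{"api": "play_rows", "payload": {
  "motion": [
    [0,0,0.2,0,0,0,-1],
    [0,0,0.4,0,0,0,-1],
    [0,0,0.6,0,0,0,-1],
    [0,0,0.7,0,0,0,-1],
    [0,0,0.7,0,0,0,-1]
  ]
}}

```text
clock: 7.3
position: [0.5038, 0.2414, 0.1007]
tool_rot: [3.141, 0.001, -2.94]
force: [0.2, 2.2, 0.0]
grip_width: 0.0032
finger_force: 42.5
```

```bash
python3 - <<'E'
from h import *
rel((.5035,.2418,.0800),np.pi+.203)
E
```

```text
shift cm [0.03 0.05 2.07] turn [ 0.001  0.001 -0.002]
```

Call:
{"api": "play_rows", "payload": {
  "motion": [
    [0,0,0.2,0,0,0,-1],
    [0,0.02,0.4,0,0,0,-1],
    [0,0.02,0.6,0,0,0,-1],
    [0,0.02,0.8,0,0,0,-1],
    [0,0.02,0.8,0,0,0,-1]
  ]
}}

```text
clock: 7.8
position: [0.5034, 0.2412, 0.0919]
tool_rot: [-3.142, -0.0, -2.94]
force: [-0.1, 2.8, -3.0]
grip_width: 0.0033
finger_force: 42.1
```

Call:
{"api": "play_rows", "payload": {
  "motion": [
    [0,0,0.2,0,0,0,-1],
    [0,0,0.4,0,0,0,-1],
    [0,0,0.6,0,0,0,-1],
    [0,0,0.8,0,0,0,-1],
    [0,0,0.8,0,0,0,-1]
  ]
}}

```text
clock: 8.3
position: [0.5035, 0.2412, 0.084]
tool_rot: [-3.142, -0.0, -2.94]
force: [0.6, 4.4, -2.2]
grip_width: 0.0034
finger_force: 42.0
```

Call:
{"api": "play_rows", "payload": {
  "motion": [
    [0,0.05,0,0,0,0,-1],
    [0,0.06,0.1,0,0,0,-1],
    [0,0.06,0.2,0,0,0,-1],
    [0,0.06,0.3,0,0,0,-1],
    [0,0.06,0.35,0,0,0,-1]
  ]
}}

```text
clock: 8.8
position: [0.5034, 0.2416, 0.0807]
tool_rot: [-3.141, -0.0, -2.941]
force: [-0.9, 1.0, -0.4]
grip_width: 0.0031
finger_force: 42.5
```

Call:
{"api": "play_rows", "payload": {
  "motion": [
    [0,0,0.1,0,0,0,-1],
    [0,0,0.1,0,0,0,-1],
    [0,0,0.1,0,0,0,-1],
    [0,0,0.1,0,0,0,-1],
    [0,0,0.1,0,0,0,-1]
  ]
}}

```text
clock: 9.3
position: [0.5035, 0.2418, 0.0804]
tool_rot: [3.141, 0.0, -2.941]
force: [-3.4, -1.0, 12.7]
grip_width: 0.0035
finger_force: 44.6
```

The 12.7 N upward push shows it is on the slot floor. Releasing and rising.

Call:
{"api": "play_rows", "payload": {
  "motion": [
    [0,0,0,0,0,0,-0.7],
    [0,0,0,0,0,0,-0.3],
    [0,0,0,0,0,0,0.3],
    [0,0,0,0,0,0,1],
    [0,0,0,0,0,0,1]
  ]
}}

```text
clock: 9.8
position: [0.5034, 0.2417, 0.0797]
tool_rot: [-3.142, -0.0, -2.94]
force: [-0.3, -1.1, -0.1]
grip_width: 0.0701
finger_force: 0.0
```

Call:
{"api": "play_rows", "payload": {
  "motion": [
    [0,0,0,0,0,0,1],
    [0,0,-2,0,0,0,1],
    [0,0,-6,0,0,0,1],
    [0,0,-10,0,0,0,1],
    [0,0,-10,0,0,0,1]
  ]
}}

```text
clock: 10.3
position: [0.5054, 0.2427, 0.1845]
tool_rot: [3.139, 0.007, -2.941]
force: [0.4, -0.7, -0.7]
grip_width: 0.0854
finger_force: 0.0
```

```bash
python3 - <<'E'
from h import *
np.set_printoptions(precision=4,suppress=True)
p,d=grab('scene','s4');W=cloud('scene',d);x,y,z=W[...,0],W[...,1],W[...,2]
cv2.imwrite('pics/c4.png',cv2.resize(p[120:280,300:460,::-1],None,fx=3.7,fy=3.7,interpolation=cv2.INTER_CUBIC))
m=(np.hypot(x-.5035,y-.2418)<.06)&(z>.06)&(z<.125)
q=(W[m][:,:2]*1000).astype(np.float32);print(cv2.minAreaRect(q),np.percentile(W[m][:,2],[5,95,100]))
rel((.504,-.1145,.17),np.pi+.2)
E
```

```text
((503.5848693847656, 240.5128631591797), (80.03809356689453, 4.41077184677124), 11.973111152648926) [0.0702 0.1096 0.1112]
shift cm [  7.18 -34.95   1.14] turn [0.001 0.004 0.001]
```

View pics/c4.png

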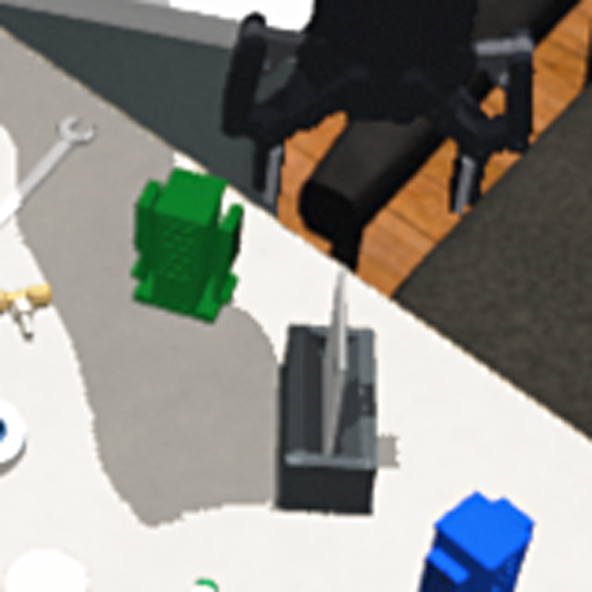

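The plate stands released in the rack at (335,390), its top at about 0.109 m as expected. Now to the cassette.

Call:
{"api": "play_rows", "payload": {
  "motion": [
    [1,-5,0,0,0,0,1],
    [2,-10,0,0,0,0,1],
    [3.1,-15,0,0,0,0,1],
    [4.1,-20,0,0,0,0,1],
    [5.1,-25,0,0,0,0,1]
  ]
}}

```text
clock: 10.85
position: [0.5026, -0.0101, 0.1791]
tool_rot: [3.142, -0.001, -2.94]
force: [2.3, 0.8, 0.1]
grip_width: 0.0852
finger_force: 0.0
```

Call:
{"api": "play_rows", "payload": {
  "motion": [
    [1,-5,0,0,0,0,1],
    [2,-9.8,0,0,0,0,1],
    [2,-9.8,0,0,0,0,1],
    [2,-9.8,0,0,0,0,1],
    [2,-9.8,0,0,0,0,1]
  ]
}}

```text
clock: 11.35
position: [0.5032, -0.1073, 0.1792]
tool_rot: [3.141, -0.001, -2.939]
force: [-0.8, 0.5, -0.1]
grip_width: 0.0858
finger_force: 0.0
```

```bash
python3 - <<'E'
from h import *
np.set_printoptions(precision=4,suppress=True)
rel((.504,-.1145,.13),np.pi+.2)
p,d=grab('scene','s5');W=cloud('scene',d)
D=(W-np.array([.5036,-.1140,0]))@np.array([[np.cos(.2),-np.sin(.2),0],[np.sin(.2),np.cos(.2),0],[0,0,1]])
x,y,z=D[...,0],D[...,1],D[...,2]
m=(abs(x)<.028)&(abs(y)<.045)&(z>.083)&(z<.097); q=D[m]; print('cass top xy',np.percentile(q[:,0],[2,50,98]),np.percentile(q[:,1],[2,50,98]),np.median(q[:,2]))
m=(abs(x)<.028)&(abs(y)<.045)&(z>.05)&(z<.08); q=D[m]; print('pads y',np.percentile(q[:,1],[1,2,50,98,99]))
cv2.imwrite('pics/c5.png',cv2.resize(p[120:240,180:300,::-1],None,fx=5,fy=5,interpolation=cv2.INTER_CUBIC))
E
```

```text
shift cm [ 0.06 -0.73  4.92] turn [ 0.001 -0.001  0.002]
cass top xy [-0.0198  0.0026  0.0214] [-0.0164  0.0001  0.0162] 0.08768605279597906
pads y [-0.0301 -0.0296  0.0048  0.0299  0.03  ]
```

View pics/c5.png

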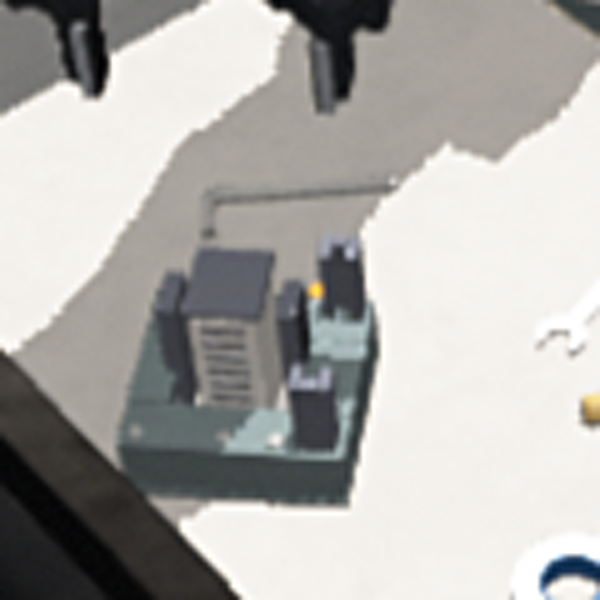

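The cassette's pads sit symmetric at y ±30 mm about (0.504, -0.114), and the posts are empty. Aligning, then going down.

Call:
{"api": "play_rows", "payload": {
  "motion": [
    [0.05,-0.67,1,0,0,0,1],
    [0.05,-0.67,3,0,0,0,1],
    [0.05,-0.67,5,0,0,0,1],
    [0.05,-0.67,6,0,0,0,1],
    [0.05,-0.67,6,0,0,0,1]
  ]
}}

```text
clock: 11.9
position: [0.5035, -0.1146, 0.1184]
tool_rot: [3.141, -0.002, -2.94]
force: [-0.6, -0.1, 0.6]
grip_width: 0.0855
finger_force: 0.0
```

```bash
python3 - <<'E'
from h import *
rel((.504,-.1140,.042),np.pi+.2)
E
```

```text
shift cm [-0.08  0.04  7.64] turn [ 0.001 -0.002  0.002]
```

Call:
{"api": "play_rows", "payload": {
  "motion": [
    [-0.05,0.04,2,0,0,0,1],
    [-0.05,0.04,4,0,0,0,1],
    [-0.05,0.04,6,0,0,0,1],
    [-0.05,0.04,7.6,0,0,0,1],
    [-0.05,0.04,7.6,0,0,0,1]
  ]
}}

```text
clock: 12.4
position: [0.5041, -0.1142, 0.0429]
tool_rot: [3.141, -0.002, -2.94]
force: [0.6, -0.4, -0.3]
grip_width: 0.0853
finger_force: 0.0
```

Call:
{"api": "play_rows", "payload": {
  "motion": [
    [0,0,0,0,0,0,0.6],
    [0,0,0,0,0,0,0.4],
    [0,0,0,0,0,0,0.2],
    [0,0,0,0,0,0,0],
    [0,0,0,0,0,0,-0.2]
  ]
}}

```text
clock: 12.9
position: [0.5054, -0.1138, 0.0455]
tool_rot: [3.141, 0.002, -2.94]
force: [-4.1, 5.8, 27.6]
grip_width: 0.0448
finger_force: 37.0
```

Call:
{"api": "play_rows", "payload": {
  "motion": [
    [0,0,0,0,0,0,-1],
    [0,0,0,0,0,0,-1],
    [0,0,0,0,0,0,-1],
    [0,0,0,0,0,0,-1],
    [0,0,0,0,0,0,-1]
  ]
}}

```text
clock: 13.4
position: [0.5054, -0.1138, 0.0455]
tool_rot: [3.141, 0.002, -2.94]
force: [-5.4, 5.3, 27.0]
grip_width: 0.0446
finger_force: 37.0
```

Grip is firm on the catches. The upward force comes from the pads swinging forward as they close, and the lift will relieve it. Lifting slowly.

Call:
{"api": "play_rows", "payload": {
  "motion": [
    [0,0,-0.15,0,0,0,-1],
    [0,0,-0.3,0,0,0,-1],
    [0,0,-0.45,0,0,0,-1],
    [0,0,-0.6,0,0,0,-1],
    [0,0,-0.6,0,0,0,-1]
  ]
}}

```text
clock: 13.9
position: [0.5047, -0.1145, 0.05]
tool_rot: [-3.141, 0.0, -2.941]
force: [-0.8, -1.2, -2.8]
grip_width: 0.0438
finger_force: 41.2
```

Call:
{"api": "play_rows", "payload": {
  "motion": [
    [0,0,-0.4,0,0,0,-1],
    [0,0,-0.8,0,0,0,-1],
    [0,0,-1.2,0,0,0,-1],
    [0,0,-1.6,0,0,0,-1],
    [0,0,-1.6,0,0,0,-1]
  ]
}}

```text
clock: 14.4
position: [0.5049, -0.1145, 0.0664]
tool_rot: [-3.141, 0.001, -2.94]
force: [-0.9, -0.5, -2.2]
grip_width: 0.0436
finger_force: 41.2
```

```bash
python3 - <<'E'
from h import *
p,d=grab('scene','s6')
cv2.imwrite('pics/c6.png',cv2.resize(p[100:230,170:300,::-1],None,fx=4.6,fy=4.6,interpolation=cv2.INTER_CUBIC))
E
```

```text
(no output)
```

View pics/c6.png

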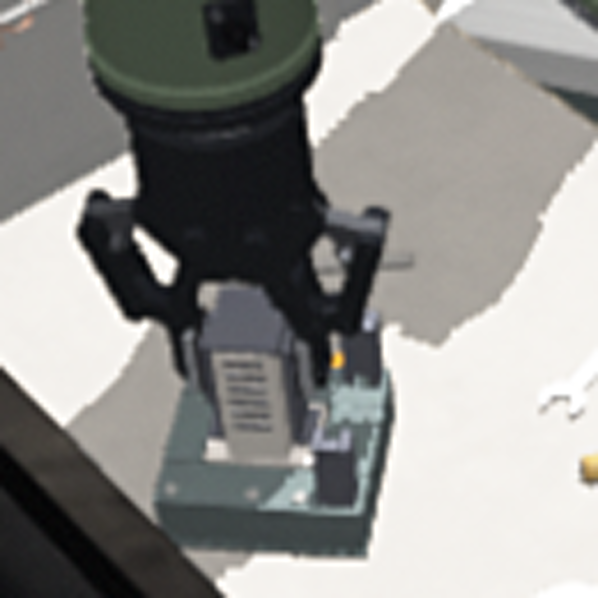

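The cassette is coming up upright (250,390) with the foot clear of the pocket. Continuing the lift to about 10 cm.

Call:
{"api": "play_rows", "payload": {
  "motion": [
    [0,0,-0.7,0,0,0,-1],
    [0,0,-1.5,0,0,0,-1],
    [0,0,-2.3,0,0,0,-1],
    [0,0,-3.1,0,0,0,-1],
    [0,0,-3.9,0,0,0,-1]
  ]
}}

```text
clock: 14.95
position: [0.5047, -0.1145, 0.1057]
tool_rot: [-3.141, 0.0, -2.94]
force: [0.2, -1.1, -3.4]
grip_width: 0.0435
finger_force: 41.3
```

Call:
{"api": "play_rows", "payload": {
  "motion": [
    [0,0,-0.8,0,0,0,-1],
    [0,0,-1.6,0,0,0,-1],
    [0,0,-2.4,0,0,0,-1],
    [0,0,-3.1,0,0,0,-1],
    [0,0,-3.5,0,0,0,-1]
  ]
}}

```text
clock: 15.45
position: [0.5048, -0.1145, 0.1405]
tool_rot: [-3.141, 0.001, -2.94]
force: [-0.0, 0.9, -2.5]
grip_width: 0.0434
finger_force: 41.3
```

Call:
{"api": "play_rows", "payload": {
  "motion": [
    [0,0,0,0,0,0,-1],
    [0,0,0,0,0,0,-1],
    [0,0,0,0,0,0,-1],
    [0,0,0,0,0,0,-1],
    [0,0,0,0,0,0,-1]
  ]
}}

```text
clock: 15.95
position: [0.5045, -0.1144, 0.1396]
tool_rot: [3.142, -0.0, -2.94]
force: [0.3, -0.2, -1.9]
grip_width: 0.0436
finger_force: 41.3
```

```bash
python3 - <<'E'
from h import *
np.set_printoptions(precision=4,suppress=True)
p,d=grab('scene','s7')
cv2.imwrite('pics/c7.png',cv2.resize(p[60:300,150:450,::-1],None,fx=2.5,fy=2.5,interpolation=cv2.INTER_CUBIC))
W=cloud('scene',d);x,y,z=W[...,0],W[...,1],W[...,2]
m=(np.hypot(x-.504,y+.114)<.04)&(z>.06)&(p.min(2)>150); print('white face z',np.nanpercentile(z[m],[2,50,98]),'x',np.nanpercentile(x[m],[2,98]))
m=(np.hypot(x-.5035,y-.2418)<.06)&(z>.06); print('plate',np.nanmedian(W[m],0),np.nanmax(z[m]))
s=observe();print(s['clock'],s['position'],s['qd'])
E
```

```text
white face z [0.1012 0.1087 0.222 ] x [0.4833 0.5261]
plate [0.515  0.2417 0.0938] 0.11198468389694306
16.0 [ 0.5045 -0.1145  0.1396] [-0.0004 -0.0011  0.0015 -0.0009  0.0007 -0.001  -0.0006]
```

View pics/c7.png

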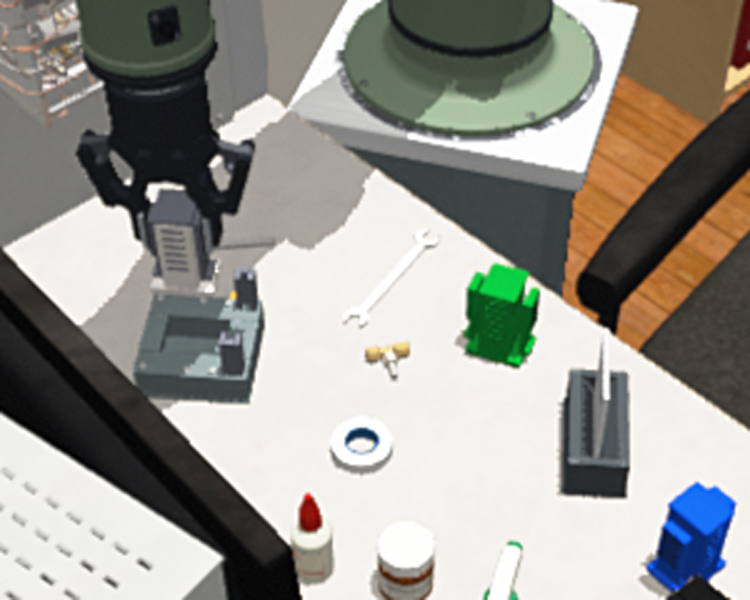

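The cassette hangs upright and still over the empty dock (180,250), its foot at about z 0.10. The plate stands in the rack (600,400), and the bystanders are untouched.

```bash
python3 -c "
from workcell import bot
print(bot.job_done())"
```

```text
the job is handed in; nothing more can be done
None
```

The guard plate stands released in the rack's slot, and the arm is holding the cassette upright and still by its two catches, about 9 cm above where it sat; I handed the job in at 16 s, and no verdict came back.

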